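Slide the blue sample tile into the walnut display stand

ROBOT

A 6-joint arm with a two-finger parallel gripper is mounted at the origin on the work surface. World frame = base frame: x ahead of the robot, y to its left, z up, the work surface at z = 0. Lengths are in m, angles in rad, forces in N, time in s.
With the tool pointing down it reaches from about 0.35 to 0.775 m from the base axis. Payload 5.5 kg.
Tool frame: the origin (TCP) lies on the centre line of the jaws, within the pads' length; the fingertips stand 11 mm ahead of it and the grasp point (between the pads) lies 8 mm behind it (env.tip_reach is the distance from the TCP to the fingertips, in m); z points along the fingers, x is the direction in which the jaws open and shut, and the axes are right-handed (so a half turn about z gives the same grasp; the last joint's range is limited). The gripper opens to 85 mm and grips with 20 to 120 N. Pads are 22 mm wide; open, the fingers measure 114 mm over their backs; the gripper's body (76 mm by 85 mm) begins 54 mm behind the grasp point. The pads swing forward as they close: fully open they stand 13 mm farther back than shut.
Start: joints at [1.207, 0.313, 0.046, 1.304, 0, 1.431], TCP at [0.128, 0.561, 0.242] pointing down, gripper open.
Joint ranges: [-2.76, 2.76], [-0.86, 1.69], [-1.03, 1.26], [-2.2, 2.34], [-1.47, 1.5], [-3.14, 3.14]. Speed limits (rad/s): [2.57, 2.57, 3.14, 3.14, 3.14, 3.14].

INTERFACE

Orientations are given as a unit quaternion [w, x, y, z].
In Python, from workcell import env gives the robot as it stands.
- The arm moves only by the tool carry_out, never from a script. Its argument "moves" is one flat list of numbers, 7 for each row, row after row: the gripper command: -1 is shut, 1 is fully open, values between are in proportion, then the shift along the tool's x, y, z in m, then the turn, a rotation vector about the tool's x, y, z in degrees. A call has exactly 5 rows; each row shifts and turns the pose as measured when the row begins, along the tool's axes as they then stand; what a row does not reach is not made up. A row lasts 1/8 s, in which the tool goes at most 62.5 mm and 10.7 degrees, less where a joint would pass 70% of its speed; a pose out of reach is approached as far as the arm can. A call is refused whole if a number of a shift passes 0.0625 or a number of a turn 10.7, either way. A call with a gripper value outside its range is refused whole. The fingers move at their own pace and stop on an object; "squeeze" is the grip in N (left out, the last holds). Time passes only in rows, so rows that do not move let the fingers close, or fill a call up. It gives the time, the measured TCP pose, the force and the opening at its end, in the units of the state.
- env.get_state(): the state, without advancing time (a new reading comes with each control period).
- env.read_camera(name): name is "scene" or "side" or "wrist"; returns the picture (480x640x3 uint8, red, green, blue); there is no depth.
- env.calibration(name): a dict with "camera_matrix" (3x3 intrinsics, pixels), "k1" (the pictures are not rectified: a ray, as slopes to the right and down, at radius r is drawn at 1 + k1 r^2 times it, then the intrinsics apply), "rvec" (rotation vector, rad) and "tvec" (3), from world to camera coordinates, as OpenCV has them; the wrist camera has in their place "hand_eye" (4x4, takes a point from camera to tool coordinates, whose origin is the TCP and whose axes are the tool frame's). Camera axes: x right, y down, z forward; pixel columns grow to the right and rows downward; lengths in m; the calibration is good to about 2 mm. A picture is of the moment at which its call begins: read the wrist's pose just before it. calibration takes no time and is no camera call.
- env.hand_in(): hands the job in, once; it reports no verdict.
The state is a dict: "clock": time; "joint_pos": joint angles; "qvel": joint speeds; "tau": joint torques, N m; "tcp_pos": TCP position; "orientation": TCP orientation; "wrist_force": force on the tool from outside, world axes, zero at the start; "ft_torque": the same for the moment, N m; "finger_gap": finger opening in m.
Only numpy, scipy, OpenCV 4.12 (cv2) and the standard library are available. Lean on these libraries where they do the work, as an engineer would, in place of code of your own. Each camera call takes 0.05 s, during which the arm holds its last target. There are 200 camera calls.

TASK

The blue glaze sample tile is stored in a pale wooden block: put it on show by sliding it upright into the slot of the empty dark walnut display stand. Lower it all the way to the bottom of the slot before letting go, and leave the green tile and the white bowl where they are.

Things in the scene. Friction and masses are not known exactly. Their poses are not given: they have to be found in the camera images.
- tile_blue: Flat ceramic tile, deep blue with a white stripe and dots near its top. 10 mm thick (its x), 80 mm wide (y), 120 mm tall (z, up); about 0.22 kg. Origin: centre of its bottom edge. It stands loosely upright in the slot of a fixed pale wooden block (70 x 140 x 60 mm high, same slot as the walnut stand); its top 75 mm are free above the block. Either face may go forward.
- stand_slot (a point): Centre of the slot's floor in the dark walnut stand, 15 mm above the table; x across the slot, y along it, z up. The stand is fixed: 70 mm (x), 140 mm (y), 60 mm high. Its slot is 14 mm wide (x), 100 mm long (y), 45 mm deep, closed at the ends; the mouth (top 10 mm) flares out by 10 mm on every side. Stand and two pale blocks are in any order left to right, slots within 30 degrees of y.
- tile_green: Bystander: leaf-green tile, otherwise like the blue one (10 x 80 x 120 mm, origin at the centre of its bottom edge), standing in the second pale wooden block (fixed, 70 x 140 x 60 mm high).
- bowl: Bystander: loose white bowl, 120 mm across, 55 mm high, on the table beyond the blocks. Origin: centre of its underside. (A loose terracotta mug 75 mm high also stands beyond the blocks and a lidded white jar 122 mm high far to the robot's right.)
There are look-alikes about, which are no part of the job. There is more than one size of the tile_blue; the one meant has the size given above.

How it is judged:
On the way:
1. the blue tile is lowered into the walnut stand's slot, to within 15 mm of the slot's floor, while still held by the fingers (x of tile_blue in the frame of stand_slot between -0.01 and 0.01 m and y of tile_blue in the frame of stand_slot between -0.016 and 0.016 m and z of tile_blue in the frame of stand_slot below 0.015 m and contact force between the fingers and tile_blue above 0.5 N), for 0.1 s.
At the end, for the whole second after the job is handed in: The blue tile stands at rest in the walnut stand's slot: the centre of its bottom edge within 10 mm across and 16 mm along the slot of the slot's centre and no more than 6 mm above the slot's floor, upright and in line with the slot within 0.2 rad (11 degrees) (x of tile_blue in the frame of stand_slot between -0.01 and 0.01 m and y of tile_blue in the frame of stand_slot between -0.016 and 0.016 m and z of tile_blue in the frame of stand_slot below 0.006 m and angle between the z axis of tile_blue and the z axis of stand_slot, either way round below 0.2 rad and angle between the x axis of tile_blue and the x axis of stand_slot, either way round below 0.2 rad and linear speed of tile_blue below 0.02 m/s); the robot touches nothing.
It fails at once if the green tile is moved by more than 20 mm (distance of tile_green from where it was at the start of the episode above 0.02 m).
It fails at once if the bowl is moved by more than 30 mm (distance of bowl from where it was at the start of the episode above 0.03 m).
It also fails if it takes over 38 s, if anything falls off the work surface, if the arm or the gripper's body presses on something with over 40 N, if the wrist force passes 120 N, or if a joint passes its speed limit or range.

## Working session

There is one attempt and no reset: what is moved stays moved. The work goes in short steps, Python scripts to look and compute and a tool call to move; the robot and the scene stay as the last step left them, time stands still between calls to the robot, and variables do not carry over. Pictures are saved under pics/ and viewed, about 8 in all and at most 12, crops included, and the job is handed in when it is done.

Besides the shell and the picture viewer there is one more tool, called after "Call:" as a command line: name --argument value ..., lists and objects as JSON in quotes. carry_out: Moves the arm, as the interface text tells. Its arguments: {"type":"object","properties":{"moves":{"type":"array"},"squeeze":{"type":"number"}},"required":["moves"]}

```bash
mkdir -p pics; ls; cat > h.py <<'E'
import numpy as np,cv2
from scipy.spatial.transform import Rotation as R
from workcell import env
def snap(n,f):
    im=env.read_camera(n); cv2.imwrite('pics/'+f,im[:,:,::-1]); return im
def cam(n,st=None):
    c=env.calibration(n);K=np.array(c['camera_matrix'],float);k=c['k1']
    if 'hand_eye' in c:
        st=st or env.get_state();q=np.array(st['orientation'])
        T=np.eye(4);T[:3,:3]=R.from_quat(q[[1,2,3,0]]).as_matrix();T[:3,3]=st['tcp_pos']
        M=np.linalg.inv(T@np.array(c['hand_eye']))
        return K,k,M[:3,:3],M[:3,3]
    return K,k,R.from_rotvec(np.ravel(c['rvec'])).as_matrix(),np.ravel(c['tvec'])
def proj(C,P):
    K,k,Rm,t=C;p=np.atleast_2d(P)@Rm.T+t;s=p[:,:2]/p[:,2:]
    s=s*(1+k*(s**2).sum(1,keepdims=True));return s@K[:2,:2].T+K[:2,2]
def onz(C,uv,z):
    "pixel(s) -> world point on plane z"
    K,k,Rm,t=C;uv=np.atleast_2d(np.array(uv,float))
    d=(uv-K[:2,2])@np.linalg.inv(K[:2,:2]).T;s=d.copy()
    for _ in range(20): s=d/(1+k*(s**2).sum(1,keepdims=True))
    r=np.c_[s,np.ones(len(s))]@Rm;o=-Rm.T@t
    return o+r*((z-o[2])/r[:,2:])
E
python3 - <<'E'
from h import *
s=env.get_state();print(s)
for n in('scene','side','wrist'):snap(n,n+'0.png');print(n,env.calibration(n))
a=[cv2.imread(f'pics/{n}0.png') for n in('side','wrist')]
E
```

```text
pics
{'clock': 0.0, 'joint_pos': array([1.20741361e+00, 3.14011267e-01, 4.50133025e-02, 1.30359702e+00,
       2.03862774e-05, 1.43117632e+00]), 'qvel': array([ 0.00080945,  0.0010195 , -0.00056635, -0.00162838, -0.00192867,
       -0.00152069]), 'tau': array([-5.07742407e-04, -4.80627036e+01,  2.98532599e+01,  1.92751276e-02,
       -3.69056179e-04,  4.68799101e-06]), 'tcp_pos': array([0.12743776, 0.56021556, 0.2414167 ]), 'orientation': array([ 4.48885735e-04,  7.81632627e-01,  6.23738429e-01, -7.79355818e-04]), 'wrist_force': array([ 0.04094944, -0.1305505 , -0.58168722]), 'ft_torque': array([ 0.03232295, -0.0086748 , -0.03428725]), 'finger_gap': 0.08526830769589244}
scene {'camera_matrix': array([[501.46870488,   0.        , 315.20936675],
       [  0.        , 501.46870488, 244.33664778],
       [  0.        ,   0.        ,   1.        ]]), 'k1': -0.1257898520245961, 'rvec': array([ 1.73509571,  1.79901704, -0.73448308]), 'tvec': array([ 0.02789228, -0.40584211,  1.32024009])}
side {'camera_matrix': array([[616.26301392,   0.        , 323.02796479],
       [  0.        , 616.26301392, 235.6914993 ],
       [  0.        ,   0.        ,   1.        ]]), 'k1': 0.07184887994200695, 'rvec': array([ 2.42140275, -0.20633578,  0.08592813]), 'tvec': array([-0.59003575,  0.0875322 ,  1.14398522])}
wrist {'camera_matrix': array([[431.227162  ,   0.        , 312.69474501],
       [  0.        , 431.227162  , 241.18412   ],
       [  0.        ,   0.        ,   1.        ]]), 'k1': -0.09040472780008092, 'hand_eye': array([[ 9.99996262e-01,  1.84051648e-03,  2.02182619e-03,
         1.67524801e-04],
       [-2.32874246e-03,  9.60829159e-01,  2.77131564e-01,
        -7.02456549e-02],
       [-1.43256435e-03, -2.77135236e-01,  9.60829854e-01,
        -1.31436986e-01],
       [ 0.00000000e+00,  0.00000000e+00,  0.00000000e+00,
         1.00000000e+00]])}
```

View pics/scene0.png

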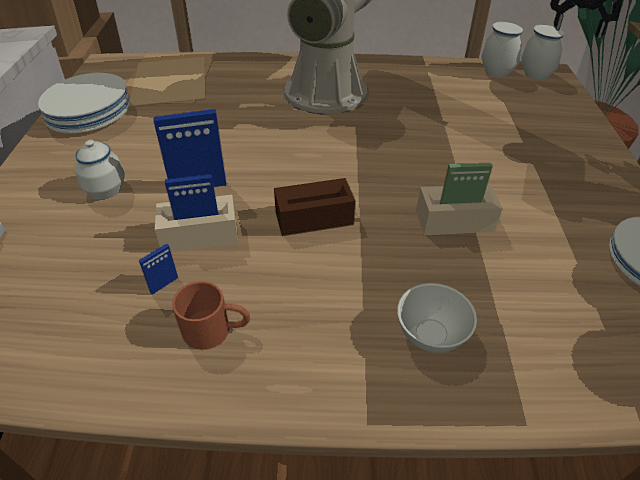

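View pics/side0.png

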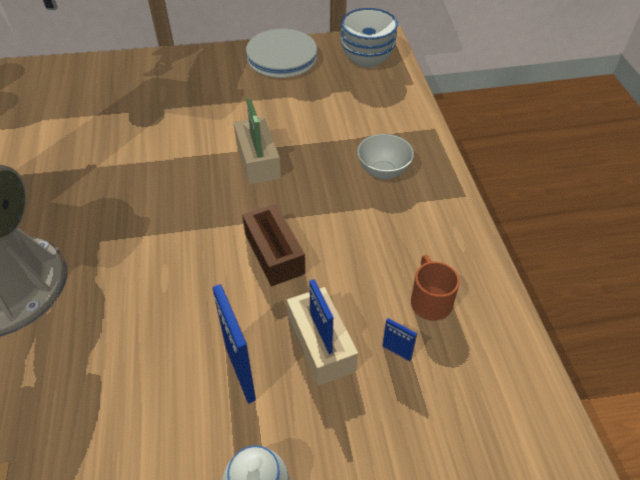

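```bash
python3 - <<'E'
import cv2,numpy as np
a=cv2.imread('pics/scene0.png');b=cv2.imread('pics/side0.png')
f=lambda i,x,y,w,h,s:cv2.resize(i[y:y+h,x:x+w],None,fx=s,fy=s,interpolation=cv2.INTER_CUBIC)
p=np.vstack([np.hstack([f(a,145,165,100,75+10,4),f(a,265,165,100,85,4)]),np.zeros((10,800,3),np.uint8)])
q=np.hstack([f(b,280,275,100,115,2),f(b,235,200,100,115,2)])
q=cv2.resize(q,(400,230)); p=np.vstack([p,np.hstack([q,np.zeros((230,400,3),np.uint8)])])
cv2.imwrite('pics/c1.png',p)
E
```

```text
(no output)
```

View pics/c1.png

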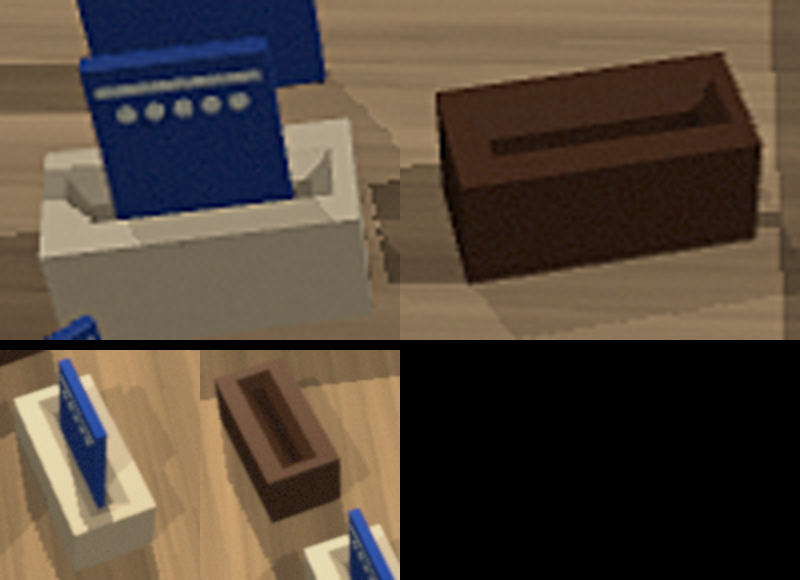

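```bash
cat > fit.py <<'E'
from h import *
from scipy.optimize import least_squares
def rect(x,y,a,hx,hy,z):
    c,s=np.cos(a),np.sin(a)
    return np.array([[x+c*u-s*v,y+s*u+c*v,z] for u,v in((hx,-hy),(hx,hy),(-hx,hy),(-hx,-hy))])
def fit(obs,hx,hy,z,x0):
    "obs: list of (cam, 4 pixels ordered (+x,-y),(+x,+y),(-x,+y),(-x,-y))"
    f=lambda p:np.ravel([proj(C,rect(*p,hx,hy,z))-np.array(o,float) for C,o in obs])
    r=least_squares(f,x0);return r.x,np.round(r.fun.reshape(-1,4,2),1)
E
python3 - <<'E'
from fit import *
S,D=cam('scene'),cam('side')
# scene cam faces robot: near = +x ; image right = +y
bs=[(155.5,229.2),(235,220.5),(232,195),(156.2,203.8)]
bd=[(356.5,355),(326,288.5),(287,300),(319,370)]
ws=[(280.7,212.5),(355.5,200.7),(345.5,178.5),(274.2,188.2)]
wd=[(305,255),(276,205),(243,215),(270,271)]
for n,s,d in(('blue',bs,bd),('waln',ws,wd)):
    x0=[*onz(S,s,.06).mean(0)[:2],0]
    for o in([(S,s)],[(D,d)],[(S,s),(D,d)]):
        p,r=fit(o,.035,.07,.06,x0);print(n,p.round(4),np.degrees(p[2]).round(1),abs(r).max())
print('tile top',onz(S,[(165.5,181.5),(212,175.5)],.135).round(4),onz(D,[(311,281),(332.5,317.5)],.135).round(4))
print('green',onz(S,[(447,165),(492,164)],.135).round(3))
E
```

```text
blue [ 0.5563 -0.2249  0.214 ] 12.3 0.8
blue [ 0.5561 -0.23    0.2068] 11.9 1.9
blue [ 0.556  -0.2274  0.2086] 12.0 2.2
waln [ 0.5009 -0.0124  0.2646] 15.2 0.5
waln [ 0.5012 -0.0193  0.2636] 15.1 2.1
waln [ 0.5011 -0.0149  0.2632] 15.1 4.0
tile top [[ 0.5653 -0.2611  0.135 ]
 [ 0.5469 -0.1847  0.135 ]] [[ 0.5455 -0.1898  0.135 ]
 [ 0.5668 -0.2634  0.135 ]]
green [[0.5   0.22  0.135]
 [0.492 0.302 0.135]]
```

```bash
python3 - <<'E'
from fit import *
S,D=cam('scene'),cam('side')
# big tile: base corner seen in side (251,398); top corners scene (155,115),(217,111); side (216,289),(239,352)
b=onz(D,(251,398),0)[0];print('base',b.round(3))
for h in(.16,.18,.2,.22):print(h,onz(S,[(155,115),(217,111)],h).round(3)[:,:2].tolist(),onz(D,[(239,352),(216,289)],h).round(3)[:,:2].tolist())
E
```

```text
base [ 0.428 -0.305  0.   ]
0.16 [[0.394, -0.321], [0.378, -0.203]] [[0.423, -0.314], [0.398, -0.199]]
0.18 [[0.427, -0.308], [0.412, -0.195]] [[0.424, -0.326], [0.399, -0.214]]
0.2 [[0.46, -0.294], [0.446, -0.186]] [[0.425, -0.338], [0.401, -0.229]]
0.22 [[0.493, -0.281], [0.48, -0.177]] [[0.426, -0.35], [0.402, -0.244]]
```

Call:
carry_out --moves '[0.2, 0.0625, 0, 0, 0, 0, 10.7, 0.2, 0.05, 0.03, 0, 0, 0, 10.7, 0.2, 0.04, 0.05, 0, 0, 0, 10.7, 0.2, 0.03, 0.055, 0, 0, 0, 10.7, 0.2, 0.02, 0.06, 0, 0, 0, 10.7]' --squeeze 40

```text
clock: 0.78
tcp_pos: [0.3615, 0.6039, 0.2341]
orientation: [0.005, 0.98, 0.201, -0.004]
wrist_force: [-0.5, 0.1, -0.1]
finger_gap: 0.0514
```

Call:
carry_out --moves '[0.2, -0.01, 0.0625, 0, 0, 0, 8, 0.2, 0, 0.0625, 0, 0, 0, 0, 0.2, 0, 0.0625, 0, 0, 0, 0, 0.2, 0, 0.0625, 0, 0, 0, 0, 0.2, 0, 0.0625, 0, 0, 0, 0]'

```text
clock: 1.4
tcp_pos: [0.4428, 0.3008, 0.2321]
orientation: [0.007, 0.992, 0.128, -0.005]
wrist_force: [1.2, -0.7, 0.4]
finger_gap: 0.0512
```

Call:
carry_out --moves '[0.2, 0, 0.0625, 0, 0, 0, 0, 0.2, 0, 0.0625, 0, 0, 0, 0, 0.2, 0, 0.0625, 0, 0, 0, 0, 0.2, 0, 0.0625, 0, 0, 0, 0, 0.2, 0, 0.05, 0, 0, 0, 0]'

```text
clock: 2.02
tcp_pos: [0.5175, 0.0079, 0.2351]
orientation: [0.007, 0.992, 0.128, -0.005]
wrist_force: [0.2, 0.3, 0.2]
finger_gap: 0.0511
```

Call:
carry_out --moves '[0.2, -0.01, 0.01, 0, 0, 0, 0, 0.2, 0, 0, 0, 0, 0, 0, 0.2, 0, 0, 0, 0, 0, 0, 0.2, 0, 0, 0, 0, 0, 0, 0.2, 0, 0, 0, 0, 0, 0]'

```text
clock: 2.65
tcp_pos: [0.5096, -0.0043, 0.2346]
orientation: [0.006, 0.992, 0.127, -0.005]
wrist_force: [-0.1, 0.3, -0.2]
finger_gap: 0.0518
```

```bash
python3 - <<'E'
from h import *
import pickle
s=env.get_state();pickle.dump(s,open('w1.pkl','wb'))
snap('wrist','w1.png');print(s['tcp_pos'],s['orientation'])
q=s['orientation'];print(R.from_quat(q[[1,2,3,0]]).as_matrix().round(4))
E
```

```text
[ 0.50959369 -0.0042916   0.23456641] [ 0.00589632  0.9918779   0.12694115 -0.00542254]
[[ 0.9677  0.2519 -0.0093]
 [ 0.2518 -0.9677 -0.0131]
 [-0.0123  0.0103 -0.9999]]
```

View pics/w1.png

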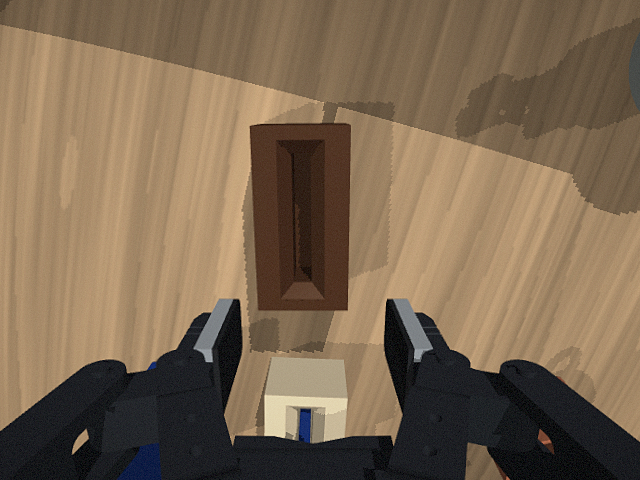

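```bash
python3 - <<'E'
from fit import *
import pickle
s=pickle.load(open('w1.pkl','rb'));W=cam('wrist',s)
o=[(348,310),(351,124.5),(250,125.5),(258,310)]
m=[(325,300),(325,140),(276,140),(281,300)]
for q,hx,hy in((o,.035,.07),(m,.017,.06)):
    for W_ in([(W,q)],):
        p,r=fit(W_,hx,hy,.06,[.5,-.015,.26]);print(p.round(4),np.degrees(p[2]),r.tolist())
im=cv2.imread('pics/w1.png');c=cv2.resize(im[110:325,235:365],None,fx=2.7,fy=2.7,interpolation=cv2.INTER_CUBIC)
S=cv2.imread('pics/scene0.png')
cv2.imwrite('pics/w1c.png',c)
E
```

```text
[ 0.5017 -0.0121  0.2633] 15.088398056821672 [[[-0.1, 0.4], [0.2, -0.2], [-0.3, -0.4], [0.1, 0.4]]]
[ 0.5019 -0.0128  0.2646] 15.162135867383986 [[[-0.0, -0.5], [0.0, 0.2], [0.1, 0.6], [-0.1, -0.4]]]
```

View pics/w1c.png

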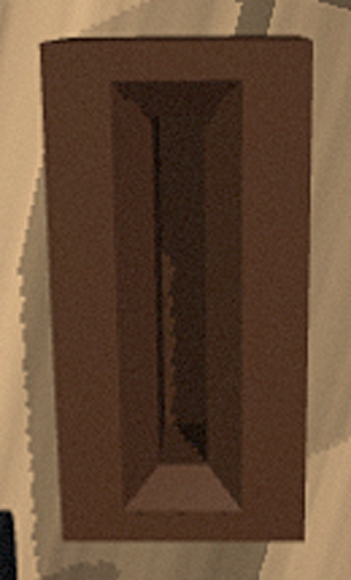

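Call:
carry_out --moves '[0.2, -0.003, 0.055, 0, 0.6, 0.7, 2, 0.2, -0.003, 0.055, 0, 0, 0, 0, 0.2, -0.003, 0.055, 0, 0, 0, 0, 0.2, 0, 0.05, 0, 0, 0, 0, 0.2, 0, 0, 0, 0, 0, 0]'

```text
clock: 3.32
tcp_pos: [0.553, -0.2178, 0.2353]
orientation: [0.0, 0.994, 0.114, 0.001]
wrist_force: [0.1, 1.8, 0.4]
finger_gap: 0.0516
```

```bash
python3 - <<'E'
from h import *
import pickle
s=env.get_state();pickle.dump(s,open('w2.pkl','wb'))
snap('wrist','w2.png');print(s['tcp_pos'],abs(s['qvel']).max())
q=s['orientation'];print(R.from_quat(q[[1,2,3,0]]).as_matrix().round(4))
E
```

```text
[ 0.55298068 -0.21775346  0.23528172] 0.032823112358055
[[ 9.741e-01  2.259e-01  2.800e-03]
 [ 2.259e-01 -9.741e-01  3.000e-04]
 [ 2.800e-03  3.000e-04 -1.000e+00]]
```

View pics/w2.png

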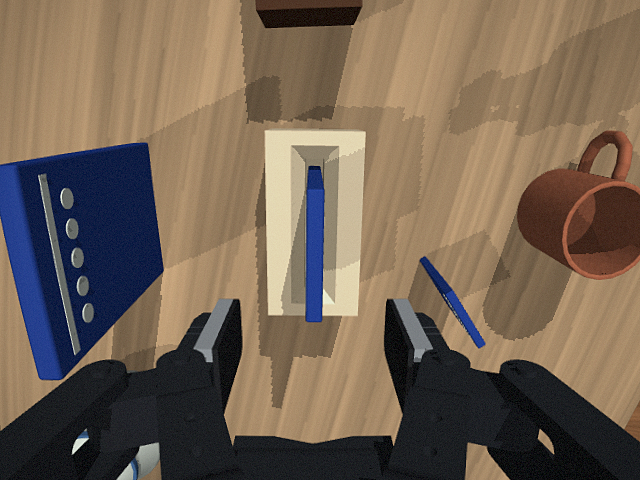

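```bash
python3 - <<'E'
from fit import *
import pickle
s=pickle.load(open('w2.pkl','rb'));W=cam('wrist',s)
for q,hx,hy,z in(([(323,321),(323,188),(308,188),(306.5,321)],.005,.04,.135),([(358,315),(365.5,130),(265,130),(269,315)],.035,.07,.06)):
    p,r=fit([(W,q)],hx,hy,z,[.556,-.22,.21]);print(p.round(4),np.degrees(p[2]),r.tolist())
    A=R.from_quat(s['orientation'][[1,2,3,0]]).as_matrix();print('tool d',A.T@(np.r_[p[:2],z]-s['tcp_pos']))
E
```

```text
[ 0.5564 -0.2229  0.2265] 12.976907178352207 [[[0.2, 0.8], [1.8, -0.6], [-1.8, -0.7], [-0.2, 0.8]]]
tool d [0.00185576 0.00577916 0.10028936]
[ 0.5569 -0.2245  0.2235] 12.805889024693062 [[[0.4, 0.0], [0.1, 0.5], [-0.3, -0.2], [-0.2, -0.4]]]
tool d [0.00177258 0.00743698 0.17529   ]
```

Call:
carry_out --moves '[0.2, 0.002, 0.006, 0.02, 0, -0.2, 0, 0.2, 0, 0, 0.05, 0, 0, 0, 0.2, 0, 0, 0.045, 0, 0, 0, 0.2, 0, 0, 0.02, 0, 0, 0, 0.2, 0, 0, 0, 0, 0, 0]'

```text
clock: 4.0
tcp_pos: [0.5561, -0.2133, 0.0986]
orientation: [-0.001, 0.993, 0.119, 0.0]
wrist_force: [-0.4, 0.0, 0.8]
finger_gap: 0.0511
```

Call:
carry_out --moves '[0.2, -0.002, 0.009, 0, 0, 0, 0.6, 0.2, 0, 0, 0, 0, 0, 0, 0.2, 0, 0, 0, 0, 0, 0, 0.2, 0, 0, 0, 0, 0, 0, 0.2, 0, 0, 0, 0, 0, 0]'

```text
clock: 4.62
tcp_pos: [0.5589, -0.2231, 0.1035]
orientation: [0.001, 0.993, 0.114, 0.003]
wrist_force: [-0.9, -0.3, -0.3]
finger_gap: 0.0513
```

Call:
carry_out --moves '[0.2, -0.002, 0, 0.004, 0, 0, 0, 0.2, 0, 0, 0, 0, 0, 0, 0.2, 0, 0, 0, 0, 0, 0, -0.2, 0, 0, 0, 0, 0, 0, -0.2, 0, 0, 0, 0, 0, 0]'

```text
clock: 5.25
tcp_pos: [0.5566, -0.2236, 0.099]
orientation: [0.001, 0.993, 0.114, 0.003]
wrist_force: [0.7, -0.4, -0.2]
finger_gap: 0.0341
```

```bash
cat > st.py <<'E'
from h import *
s=env.get_state();q=s['orientation'];M=R.from_quat(q[[1,2,3,0]]).as_matrix()
print(s['clock'],s['tcp_pos'].round(4),'xang',np.degrees(np.arctan2(M[1,0],M[0,0])).round(2),'tilt fix deg tool xy',np.degrees([M[2,1],-M[2,0]]).round(2),'F',s['wrist_force'].round(1),s['finger_gap'],abs(s['qvel']).max().round(3))
E
python3 st.py
```

```text
5.25 [ 0.5566 -0.2236  0.099 ] xang 13.09 tilt fix deg tool xy [ 0.15 -0.3 ] F [ 0.7 -0.4 -0.2] 0.03408322308964452 0.002
```

Call:
carry_out --moves '[-1, 0, 0, 0, 0.2, -0.3, 0, -1, 0, 0, 0, 0, 0, 0, -1, 0, 0, 0, 0, 0, 0, -1, 0, 0, 0, 0, 0, 0, -1, 0, 0, 0, 0, 0, 0]' --squeeze 50

```text
clock: 5.88
tcp_pos: [0.5566, -0.2236, 0.0991]
orientation: [-0.0, 0.993, 0.114, -0.0]
wrist_force: [0.4, -0.7, 1.1]
finger_gap: 0.0097
```

```bash
python3 st.py
```

```text
5.875 [ 0.5566 -0.2236  0.0991] xang 13.09 tilt fix deg tool xy [-0.05  0.02] F [ 0.4 -0.7  1.1] 0.009694896029740116 0.002
```

Call:
carry_out --moves '[-1, 0, 0, -0.015, 0, 0, 0, -1, 0, 0, -0.025, 0, 0, 0, -1, 0, 0, -0.03, 0, 0, 0, -1, 0, 0, -0.025, 0, 0, 0, -1, 0, 0, 0, 0, 0, 0]'

```text
clock: 6.5
tcp_pos: [0.5561, -0.2232, 0.1988]
orientation: [-0.001, 0.993, 0.114, -0.001]
wrist_force: [0.1, 0.5, -2.8]
finger_gap: 0.0094
```

```bash
python3 st.py
```

```text
6.5 [ 0.5561 -0.2232  0.1988] xang 13.09 tilt fix deg tool xy [-0.13  0.07] F [ 0.1  0.5 -2.8] 0.009415697851987894 0.035
```

Call:
carry_out --moves '[-1, -0.001, -0.03, 0, 0, 0, -2, -1, 0, -0.055, 0, 0, 0, 0, -1, 0, -0.055, 0, 0, 0, 0, -1, 0, -0.045, 0, 0, 0, 0, -1, 0, -0.025, 0, 0, 0, 0]'

```text
clock: 7.12
tcp_pos: [0.4982, -0.0165, 0.1945]
orientation: [-0.002, 0.992, 0.13, -0.003]
wrist_force: [1.2, 0.4, -1.4]
finger_gap: 0.0095
```

Call:
carry_out --moves '[-1, 0, 0, 0, 0, 0, 0, -1, 0, 0, 0, 0, 0, 0, -1, 0, 0, 0, 0, 0, 0, -1, 0, 0, 0, 0, 0, 0, -1, 0, 0, 0, 0, 0, 0]'

```text
clock: 7.75
tcp_pos: [0.4974, -0.0174, 0.1925]
orientation: [-0.002, 0.992, 0.129, -0.004]
wrist_force: [-0.4, -0.2, -1.9]
finger_gap: 0.0095
```

```bash
cat >> st.py <<'E'
d=M.T@(np.r_[.5018,-.0128,.2]-s['tcp_pos']);print('tool d to stand',d.round(4))
E
python3 st.py
```

```text
7.75 [ 0.4974 -0.0174  0.1925] xang 14.87 tilt fix deg tool xy [-0.31  0.44] F [-0.4 -0.2 -1.9] 0.009513334504461988 0.009
tool d to stand [ 0.0053 -0.0033 -0.0075]
```

Correct the offset and tilt, then check the tile in the hand with the wrist camera.

Call:
carry_out --moves '[-1, 0.005, -0.003, 0, -0.3, 0.4, -0.3, -1, 0, 0, 0, 0, 0, 0, -1, 0, 0, 0, 0, 0, 0, -1, 0, 0, 0, 0, 0, 0, -1, 0, 0, 0, 0, 0, 0]'

```text
clock: 8.38
tcp_pos: [0.502, -0.0133, 0.1925]
orientation: [0.0, 0.991, 0.132, 0.0]
wrist_force: [0.2, 0.8, -2.0]
finger_gap: 0.0095
```

```bash
python3 st.py; python3 - <<'E'
from h import *
import pickle
s=env.get_state();pickle.dump(s,open('w3.pkl','wb'))
snap('wrist','w3.png');a=snap('scene','s3.png')[:,:,::-1];b=snap('side','d3.png')[:,:,::-1]
w=cv2.imread('pics/w3.png')
f=lambda i,x,y,w,h:cv2.resize(i[y:y+h,x:x+w],(400,300),interpolation=cv2.INTER_CUBIC)
p=np.vstack([np.hstack([f(a,240,110,160,120),f(b,200,130,160,120)]),np.hstack([f(w,160,110,320,240),f(w,240,230,160,120)])])
cv2.imwrite('pics/c3.png',p)
E
```

```text
8.375 [ 0.502  -0.0133  0.1925] xang 15.16 tilt fix deg tool xy [0.01 0.  ] F [ 0.2  0.8 -2. ] 0.00954325195727312 0.002
tool d to stand [-0.0001 -0.0005 -0.0075]
```

View pics/c3.png

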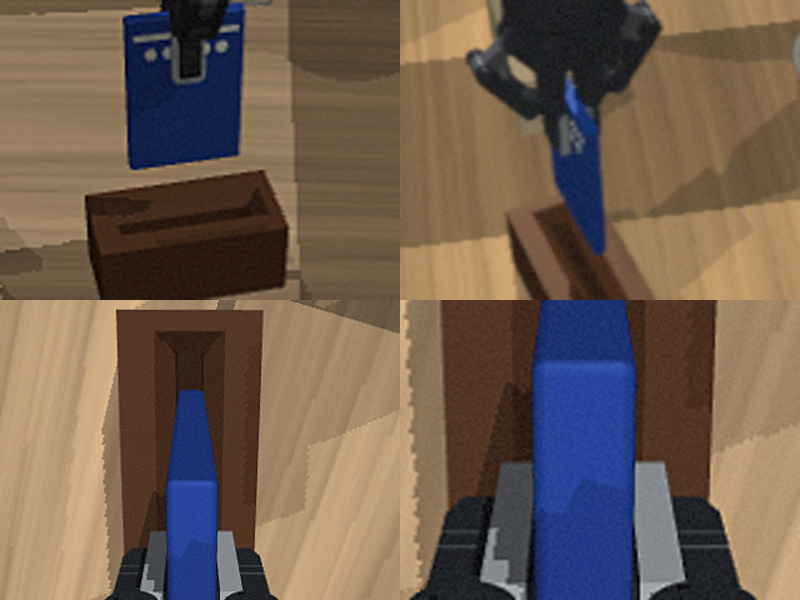

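Call:
carry_out --moves '[-1, 0, 0, 0.015, 0, 0, 0, -1, 0, 0, 0.02, 0, 0, 0, -1, 0, 0, 0.005, 0, 0, 0, -1, 0, 0, 0, 0, 0, 0, -1, 0, 0, 0, 0, 0, 0]'

```text
clock: 9.15
tcp_pos: [0.5016, -0.0133, 0.1497]
orientation: [-0.0, 0.991, 0.132, -0.0]
wrist_force: [-0.4, -0.1, -1.6]
finger_gap: 0.0096
```

```bash
python3 st.py
```

```text
9.15 [ 0.5016 -0.0133  0.1497] xang 15.15 tilt fix deg tool xy [-0.01  0.04] F [-0.4 -0.1 -1.6] 0.00958634722776834 0.001
tool d to stand [ 0.0003 -0.0004 -0.0503]
```

Call:
carry_out --moves '[-1, 0, 0, 0.008, 0, 0, 0, -1, 0, 0, 0.008, 0, 0, 0, -1, 0, 0, 0.008, 0, 0, 0, -1, 0, 0, 0.006, 0, 0, 0, -1, 0, 0, 0, 0, 0, 0]'

```text
clock: 9.78
tcp_pos: [0.5021, -0.0134, 0.1182]
orientation: [0.0, 0.991, 0.132, 0.0]
wrist_force: [0.2, -0.4, -1.7]
finger_gap: 0.0092
```

```bash
python3 st.py
```

```text
9.775 [ 0.5021 -0.0134  0.1182] xang 15.15 tilt fix deg tool xy [ 0.02 -0.02] F [ 0.2 -0.4 -1.7] 0.00916667510738949 0.004
tool d to stand [-0.0001 -0.0006 -0.0818]
```

Free in the slot; 19 mm to go.

Call:
carry_out --moves '[-1, 0, 0, 0.006, 0, 0, 0, -1, 0, 0, 0.006, 0, 0, 0, -1, 0, 0, 0.004, 0, 0, 0, -1, 0, 0, 0.001, 0, 0, 0, -1, 0, 0, 0, 0, 0, 0]'

```text
clock: 10.4
tcp_pos: [0.5024, -0.0134, 0.1002]
orientation: [0.0, 0.991, 0.132, 0.0]
wrist_force: [-1.1, 0.1, -3.1]
finger_gap: 0.009
```

```bash
python3 st.py
```

```text
10.4 [ 0.5024 -0.0134  0.1002] xang 15.15 tilt fix deg tool xy [ 0.03 -0.05] F [-1.1  0.1 -3.1] 0.009017839912189034 0.001
tool d to stand [-0.0003 -0.0007 -0.0998]
```

Call:
carry_out --moves '[-1, 0, 0, 0.001, 0, 0, 0, -1, 0, 0, 0.001, 0, 0, 0, -1, 0, 0, 0.001, 0, 0, 0, -1, 0, 0, 0, 0, 0, 0, -1, 0, 0, 0, 0, 0, 0]'

```text
clock: 11.02
tcp_pos: [0.503, -0.0136, 0.0993]
orientation: [0.001, 0.991, 0.132, 0.002]
wrist_force: [-0.6, -0.1, -2.0]
finger_gap: 0.0093
```

```bash
python3 st.py
```

```text
11.025 [ 0.503  -0.0136  0.0993] xang 15.14 tilt fix deg tool xy [ 0.1  -0.17] F [-0.6 -0.1 -2. ] 0.009322640135723459 0.001
tool d to stand [-0.0007 -0.0009 -0.1007]
```

Call:
carry_out --moves '[-1, -0.0007, 0, 0.002, 0, -0.2, 0, -1, 0, 0, 0.002, 0, 0, 0, -1, 0, 0, 0, 0, 0, 0, -1, 0, 0, 0, 0, 0, 0, -1, 0, 0, 0, 0, 0, 0]'

```text
clock: 11.65
tcp_pos: [0.5033, -0.0139, 0.0992]
orientation: [0.001, 0.991, 0.132, 0.001]
wrist_force: [-1.9, 0.3, 1.0]
finger_gap: 0.0093
```

```bash
python3 st.py
```

```text
11.65 [ 0.5033 -0.0139  0.0992] xang 15.14 tilt fix deg tool xy [ 0.18 -0.14] F [-1.9  0.3  1. ] 0.009276171436876977 0.002
tool d to stand [-0.0009 -0.0011 -0.1008]
```

The force has changed sign and the height has stopped falling, so the tile is on the slot floor. Releasing it now.

Call:
carry_out --moves '[-0.6, 0, 0, 0, 0, 0, 0, -0.4, 0, 0, 0, 0, 0, 0, 0, 0, 0, 0, 0, 0, 0, 0.2, 0, 0, 0, 0, 0, 0, 0.2, 0, 0, 0, 0, 0, 0]'

```text
clock: 12.28
tcp_pos: [0.504, -0.014, 0.099]
orientation: [0.001, 0.991, 0.132, 0.002]
wrist_force: [0.5, 0.2, 0.4]
finger_gap: 0.0513
```

Call:
carry_out --moves '[0.2, 0, 0, -0.02, 0, 0, 0, 0.2, 0, 0, -0.05, 0, 0, 0, 0.2, 0, 0, -0.05, 0, 0, 0, 0.2, 0, 0, -0.02, 0, 0, 0, 0.2, 0, 0, 0, 0, 0, 0]'

```text
clock: 12.9
tcp_pos: [0.5027, -0.0135, 0.2422]
orientation: [0.001, 0.991, 0.132, 0.001]
wrist_force: [0.4, 1.2, -0.4]
finger_gap: 0.0514
```

```bash
python3 st.py; python3 - <<'E'
from h import *
import pickle
s=env.get_state();pickle.dump(s,open('w4.pkl','wb'))
snap('wrist','w4.png');a=snap('scene','s4.png')[:,:,::-1]
w=cv2.imread('pics/w4.png')
cv2.imwrite('pics/c4.png',np.hstack([cv2.resize(a[100:340,230:550],(400,300)),cv2.resize(w[80:380,160:480],(400,375))[:300]]))
E
```

```text
12.9 [ 0.5027 -0.0135  0.2422] xang 15.14 tilt fix deg tool xy [ 0.14 -0.09] F [ 0.4  1.2 -0.4] 0.05137669336777637 0.017
tool d to stand [-0.0007 -0.001   0.0422]
```

View pics/c4.png

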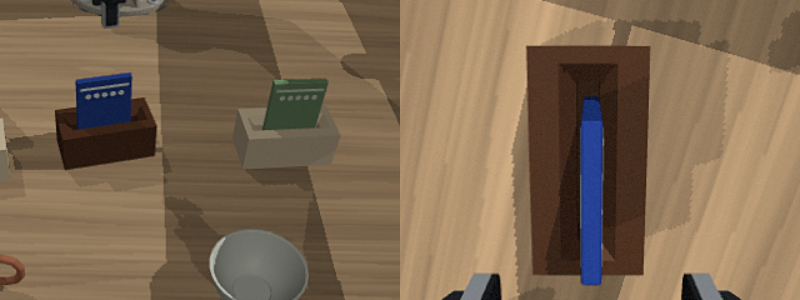

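```bash
python3 - <<'E'
from fit import *
import pickle
W=cam('wrist',pickle.load(open('w4.pkl','rb')))
q=[((u-400)/1.25+160,v/1.25+80) for u,v in((602,284),(602,121),(582,121),(580.5,284))]
p,r=fit([(W,q)],.005,.04,.135,[.5,-.01,.26]);c,s=np.cos(.2637),np.sin(.2637);d=p[:2]-[.5018,-.0125]
print(p,'in slot frame',c*d[0]+s*d[1],-s*d[0]+c*d[1],r.tolist())
print(env.hand_in())
E
```

```text
[ 0.50383141 -0.01389908  0.26258492] in slot frame 0.0015965156938426903 -0.0018802161440234213 [[[-0.3, 1.3], [1.0, -1.0], [-1.0, -1.1], [0.3, 1.2]]]
the job is handed in; nothing more can be done
None
```

The blue tile (the 80 x 120 mm one from the pale block) is standing in the walnut stand's slot, and I handed the job in at about 13 s; no verdict is reported.

- **Lowering:** I kept hold of it down to the slot floor. The wrist force went from −2 N to +1 N and the height stopped falling. Measured from its height in the pale block, it was then at floor level to within about 1 mm.
- **Final position:** after letting go, the wrist camera put the tile's top about 1.6 mm across and 1.9 mm along from the slot's centre, in line with the slot to within 0.1°. The fit was off by up to about 1.3 pixels, so a slight lean of the loose tile is possible.
- **Bystanders:** the gripper never went near the green tile or the bowl, and both look undisturbed in the last picture. I didn't measure their positions again.
- **Disagreement between cameras:** the side camera, which I read only coarsely, put the stand about 7 mm off along the slot. I used the wrist camera instead, and the scene camera agreed with it to about 1 mm.

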